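Close the loaded nipping press in the print studio

ROBOT

A 6-joint arm with a two-finger parallel gripper is mounted at the origin on the work surface. World frame = base frame: x ahead of the robot, y to its left, z up, the work surface at z = 0. Lengths are in mm, angles in rad, forces in N, time in s.
With the tool pointing down it reaches from about 350 to 850 mm from the base axis. Payload 8.1 kg.
Tool frame: the origin (TCP) lies midway between the tips of the shut fingers; the grasp point (between the pads) lies 19 mm behind it; z points along the fingers, y is the line along which they close (so a half turn about z gives the same grasp; the last joint's range is limited). The gripper opens to 93 mm and grips with 3 to 60 N. Pads are 15 mm wide; open, the fingers measure 128 mm over their backs; the gripper's body (75 mm by 188 mm) begins 65 mm behind the grasp point.
Start: joints at [1.033, 0.13, 1.488, -0, 1.523, -0.085], TCP at [262.471, 539.55, 218.635] pointing down, gripper open.
Joint ranges: [-2.96, 2.96], [-0.89, 2.26], [0.02, 2.5], [-1.34, 4.48], [0, 2.73], [-2.66, 2.66]. Speed limits (rad/s): [2.39, 2.39, 2.79, 3.14, 3.14, 3.14].

INTERFACE

Orientations are given as a unit quaternion [w, x, y, z].
In Python, from rig import * gives the robot as it stands.
- The arm moves only by the shell command python3 -m inch 'ROWS' [FORCE]. ROWS is JSON, a list that holds one entry, the list of rows, each a list of 7 numbers: the opening, from 0 (shut) to 1 (fully open), then the shift along the tool's x, y, z normalised to -1 to 1, where 1 is 0.15 m, then the turn, a rotation vector about the tool's x, y, z normalised to -1 to 1, where 1 is 180 degrees. A call has 1 to 5 rows; each row shifts and turns the commanded pose from where the row before left it, along the tool's axes as they then stand; what a row does not reach is not made up. A row lasts 1/10 s, in which the tool goes at most 50 mm and 8.59 degrees, less where a joint would pass 70% of its speed; a pose out of reach is approached as far as the arm can. A call with a number of a shift or a turn outside -1 to 1 is refused whole. A call with a gripper value outside its range is refused whole. The fingers move at their own pace and stop on an object; FORCE is the grip in N (left out, the last holds). Time passes only in rows, so rows that do not move let the fingers close. It gives the time, the measured TCP pose, the force, the opening and the grip force at its end, in the units of the state.
- read_state(): the state, without advancing time (a new reading comes with each control period).
- capture(name): name is "scene" or "top"; returns (picture, depth): 480x640x3 uint8, red, green, blue; 480x640 float32, mm along the optical axis (not along the pixel's ray), 0 where there is no reading.
- camera_info(name): a dict with "K" (3x3 intrinsics, pixels), "world_to_cam" (4x4, takes a point from world to camera coordinates). Camera axes: x right, y down, z forward; pixel columns grow to the right and rows downward; lengths in mm; the calibration is good to about 2 mm. A picture is of the moment at which its call begins. camera_info takes no time and is no camera call.
- finish_job(): hands the job in; it is judged then, once.
The state is a dict: "t": time; "joints": joint angles; "dq": joint speeds; "effort": joint torques, N m; "eef_pos": TCP position; "tcp_rot": TCP orientation; "force": force on the tool from outside, world axes, zero at the start; "wrist_torque": the same for the moment, N m; "opening": opening from 0.0 (shut) to 1.0 (fully open); "grasp_force": force on a finger pad.
Only numpy, scipy, OpenCV 4.12 (cv2) and the standard library are available. Lean on these libraries where they do the work, as an engineer would, in place of code of your own. Each camera call takes 0.05 s, during which the arm holds its last target. There are 200 camera calls.

TASK

One of the two bench presses has a copper printing plate lying on its bed; wind that press down by its crank, clockwise seen from above, until the platen is fully down on the plate and the crank has come to its stop, then let go of the handle. Leave the empty press as it is.

Things in the scene. Friction and masses are not known exactly. Their poses are not given: they have to be found in the camera images.
- press_crank (a joint): turn (rad) of the crank on the press that holds the copper plate (210 x 120 mm, sticking out 40 mm each end of the platen), about its upright spindle: 0 = platen raised, grows clockwise seen from above, 12.57 = platen on the plate, at the stop, which yields a little. Starts 1.0 to 1.6 turns short of it. Platen sinks 12 mm a turn. 2 to 3 N at the knob turns it; it stays where left
- press_knob (a point): grip point of that crank's handle: upright round dark wooden knob, 27 mm diameter, 52 mm tall, revolving freely on its pin (a gripper holding it need not turn as it goes round). On the knob's axis, 20 mm below its top, 32 mm above its foot, where the flat crank arm begins; 222 mm above the table at all times, 62 mm from the spindle axis. Only the knobs rise above 200 mm
- press_spindle (a point): centre of the circle on which that grip point goes round: on the upright spindle axis of the loaded press, 222 mm above the table. Its x axis runs along the press bed; with the crank at its stop the knob lies on the -x side of the spindle
- spare_knob (a point): the same grip point on the crank handle of the empty press, alike but with no plate on its bed; not to be turned

How it is judged (in metres and radians):
At the end, for the whole second after the job is handed in: the loaded press's crank is at its stop to within 0.35 rad (20 degrees: above 12.216 rad) and at rest; the empty press's handle is within 20 mm of where it was at the start (value of joint press_crank above 12.216 rad and velocity of joint press_crank between -0.1 and 0.1 rad/s and distance of spare_knob from where it was at the start of the episode below 0.02 m); the robot touches nothing.
It fails at once if the empty press's crank is turned (its handle moves more than 20 mm) (distance of spare_knob from where it was at the start of the episode above 0.02 m).
It also fails if it takes over 64 s, if anything falls off the work surface, if the arm or the gripper's body presses on something with over 40 N, if the wrist force passes 120 N, or if a joint passes its speed limit or range.

## Working session

There is one attempt and no reset: what is moved stays moved. The work goes in short steps, Python scripts to look and compute and a shell command to move; the robot and the scene stay as the last step left them, time stands still between calls to the robot, and variables do not carry over. Pictures are saved under pics/ and viewed, at most 10 in all, crops included, and the job is handed in when it is done.

```bash
mkdir -p pics; cat > h.py <<'E'
import numpy as np,cv2
from rig import *
def grab(n):
    p,d=capture(n); return p,d,camera_info(n)
def cloud(d,ci):
    K=np.array(ci["K"]);T=np.linalg.inv(np.array(ci["world_to_cam"]))
    v,u=np.mgrid[:480,:640]
    P=np.stack([(u-K[0,2])/K[0,0]*d,(v-K[1,2])/K[1,1]*d,d],-1)
    return P@T[:3,:3].T+T[:3,3]
E
python3 - <<'E'
from h import *
for n in("scene","top"):
    p,d,ci=grab(n); cv2.imwrite(f"pics/{n}0.png",p[:,:,::-1]); W=cloud(d,ci)
    m=((d>0)&(W[...,2]>205)&(W[...,2]<260)).astype(np.uint8)
    k,l,s,c=cv2.connectedComponentsWithStats(m)
    print(n,np.linalg.inv(np.array(ci["world_to_cam"]))[:3,3])
    for i in range(1,k):
        if s[i,4]>25: print(c[i].round(),s[i,4],np.median(W[l==i],0).round(1),np.median(p[l==i],0),W[l==i].min(0).round(),W[l==i].max(0).round())
print(read_state())
E
```

```text
scene [1084.94269832 -181.3652547   693.59528297]
[224.  17.] 474 [-1080.8   -36.8   233.2] [64. 43. 27.] [-1101.   -97.   205.] [-1019.    25.   260.]
[257.  15.] 206 [-1080.     92.7   233. ] [79. 78. 73.] [-1097.    66.   205.] [-1065.   120.   259.]
[427.  29.] 2675 [-711.   654.   232.9] [43. 44. 43.] [-965.  409.  205.] [-693. 1013.  260.]
[81. 23.] 2600 [-1083.3  -562.5   232.7] [63. 43. 25.] [-1102.  -840.   205.] [-1063.  -263.   260.]
[544.  29.] 191 [-637.  1090.3  233.3] [23. 25. 25.] [-671. 1075.  205.] [-624. 1120.  260.]
[190.  46.] 742 [-688.7 -181.   232.9] [70. 71. 66.] [-748. -250.  205.] [-668. -111.  260.]
[ 1. 49.] 57 [-833.6 -774.8  219.2] [5. 5. 6.] [-862. -778.  205.] [-791. -771.  247.]
[246.  46.] 140 [-635.3   -4.4  238.3] [27. 28. 27.] [-666.  -15.  205.] [-625.   15.  260.]
[510.  74.] 107 [-205.1  696.7  232.9] [77. 79. 74.] [-221.  690.  206.] [-192.  707.  260.]
[285. 134.] 1297 [ 62.8  -5.  230.6] [58. 54. 46.] [  1. -72. 205.] [ 86.  70. 260.]
[535. 144.] 157 [246.8 485.9 241.5] [85. 80. 69.] [229. 477. 218.] [255. 495. 260.]
[589. 149.] 195 [293.1 
[... 448 characters left out ...]
08. 213. 245.]
{'t': 0.1, 'joints': array([ 1.03259019e+00,  1.31080226e-01,  1.48919313e+00,  6.00381613e-06,
        1.52297652e+00, -8.54011787e-02]), 'dq': array([ 0.00197403, -0.00138258, -0.00217842,  0.00148341,  0.00192148,
        0.00037579]), 'effort': array([ 1.43626978e-03, -5.61345077e+01, -4.93094766e+01,  7.69972382e-02,
        2.93808512e-02, -6.16177999e-05]), 'eef_pos': array([262.20706452, 539.10039873, 217.68307487]), 'tcp_rot': array([-2.57051759e-04,  2.24473337e-01,  9.74479879e-01, -7.87737527e-04]), 'force': array([0.01239799, 0.76308262, 0.06156587]), 'wrist_torque': array([-0.00847032,  0.01081657,  0.01891629]), 'grasp_force': 0.0, 'opening': 1.0021696005353828}
```

View pics/scene0.png

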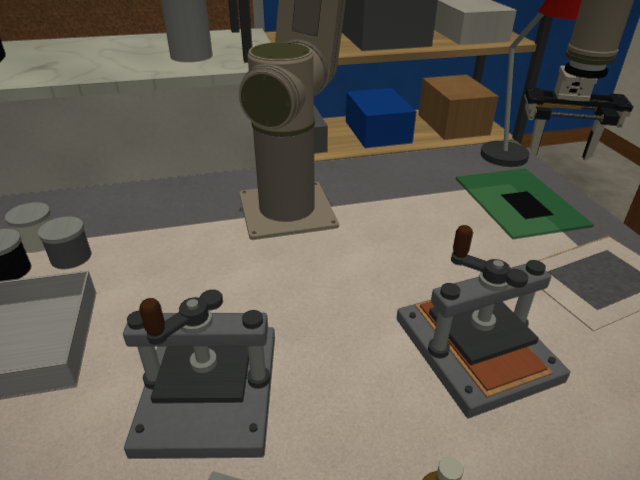

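View pics/top0.png

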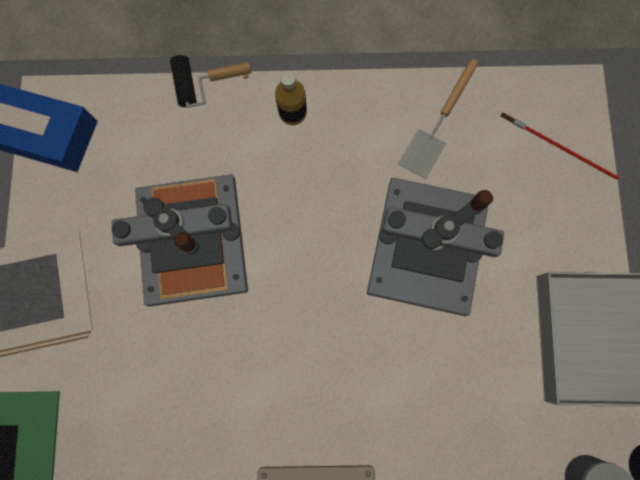

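The top view shows the copper plate in the left press. Its crank hub is near (166,219) and its knob near (185,242). The empty press is on the right, with its knob near (482,200). In the scene view the loaded press is also on the right side, with its knob at (463,238).

```bash
python3 - <<'E'
from h import *
p,d,ci=grab("top"); W=cloud(d,ci)
reg=np.zeros((480,640),bool); reg[165:315,105:250]=1
hsv=cv2.cvtColor(p,cv2.COLOR_RGB2HSV)
m=reg&(hsv[...,0]<15)&(hsv[...,1]>120)&(W[...,2]<120)
print("plate",cv2.minAreaRect(W[m][:,:2].astype(np.float32)),np.median(W[m],0))
h=np.histogram(W[reg&(d>0)][:,2],np.arange(60,250,5)); print(list(zip(h[1],h[0])))
for lo,hi in((183,203),(192,203),(140,182)):
    mm=(reg&(W[...,2]>lo)&(W[...,2]<hi)).astype(np.uint8)
    q=W[mm>0][:,:2].astype(np.float32)
    if len(q)>20: print(lo,hi,len(q),q.mean(0),cv2.minAreaRect(q))
K=np.array(ci["K"]);T=np.linalg.inv(np.array(ci["world_to_cam"]))
g=cv2.resize(p[165:315,105:250],None,fx=4,fy=4,interpolation=cv2.INTER_CUBIC)
cv2.imwrite("pics/crop.png",g[:,:,::-1])
# arm top height & hub by ray at 166,219
def ray(u,v,z):
    r=T[:3,:3]@np.linalg.inv(K)@[u,v,1]; return T[:3,3]+r*(z-T[2,3])/r[2]
print(W[219,166],ray(166,219,195))
E
```

```text
plate ((540.5282592773438, 243.00650024414062), (218.74948120117188, 123.43212127685547), 6.9234466552734375) [470.81309179 239.79987148  39.20679482]
[(np.int64(60), np.int64(513)), (np.int64(65), np.int64(1775)), (np.int64(70), np.int64(58)), (np.int64(75), np.int64(18)), (np.int64(80), np.int64(7)), (np.int64(85), np.int64(6)), (np.int64(90), np.int64(0)), (np.int64(95), np.int64(0)), (np.int64(100), np.int64(0)), (np.int64(105), np.int64(0)), (np.int64(110), np.int64(0)), (np.int64(115), np.int64(0)), (np.int64(120), np.int64(0)), (np.int64(125), np.int64(0)), (np.int64(130), np.int64(15)), (np.int64(135), np.int64(72)), (np.int64(140), np.int64(73)), (np.int64(145), np.int64(75)), (np.int64(150), np.int64(127)), (np.int64(155), np.int64(1244)), (np.int64(160), np.int64(487)), (np.int64(165), np.int64(413)), (np.int64(170), np.int64(191)), (np.int64(175), np.int64(31)), (np.int64(180), np.int64(51)), (np.int64(185), np.int64(472)), (np.int64(190), np.int64(305)), (np.int64(195), np.int64(73)), (np.int64(200), np.int64(6)), (np.int64(205), np.int64(21)), (np.int64(210), np.int64(15)), (np.int64(215), np.int64(17)), (np.int64(220), np.int64(16)), (np.int64(225), np.int64(17)), (np.int64(230), np.int64(32)), (np.int64(235), np.int64(83)), (np.int64(240), np.int64(111))]
183 203 890 [540.7551  244.41635] ((528.7269287109375, 235.44696044921875), (122.69346618652344, 39.458988189697266), 37.476531982421875)
192 203 196 [537.471   240.95204] ((528.6884155273438, 229.37689208984375), (110.19349670410156, 36.8040771484375), 55.24143981933594)
140 182 2645 [536.06854 240.06647] ((529.1039428710938, 243.5060272216797), (206.54884338378906, 93.22274017333984), 88.7022933959961)
[538.72806437 239.16689014 194.16445212] [538.52447599 238.90941648 195.        ]
```

View pics/crop.png

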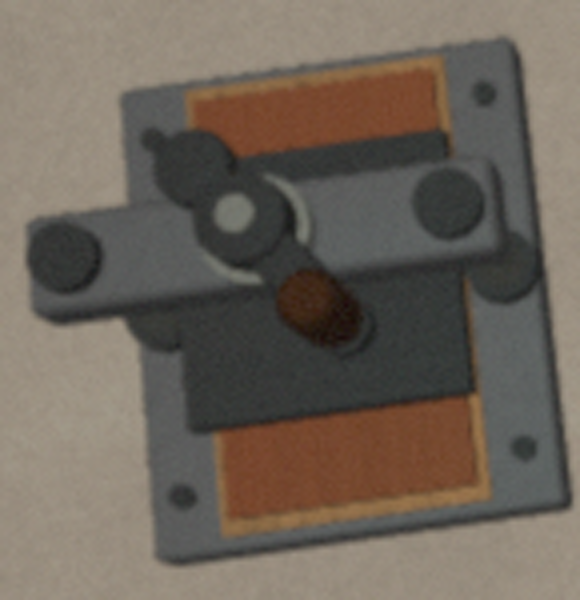

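```bash
python3 -m inch '[[[1,0,0,-0.31,0,0,0],[1,0,0,0,0,0,-0.036],[1,0,0,0,0,0,-0.036],[1,0,0,0,0,0,-0.036],[1,0,0,0,0,0,-0.036]]]' 15
python3 -m inch '[[[1,-0.15,-0.22,0,0,0,0],[1,-0.15,-0.22,0,0,0,0],[1,-0.15,-0.22,0,0,0,0],[1,-0.15,-0.22,0,0,0,0],[1,-0.15,-0.22,0,0,0,0]]]'
python3 -m inch '[[[1,-0.15,-0.22,0,0,0,0],[1,-0.15,-0.22,0,0,0,0],[1,-0.15,-0.22,0,0,0,0],[1,-0.15,-0.22,0,0,0,0],[1,0,0,0,0,0,0]]]'
```

```text
t: 0.65
eef_pos: [262.4, 539.4, 264.8]
tcp_rot: [-0.0, -0.002, 1.0, -0.0]
force: [1.6, 0.3, 0.2]
opening: 1.003
grasp_force: 0.0
t: 1.15
eef_pos: [375.4, 373.0, 264.8]
tcp_rot: [-0.0, 0.0, 1.0, -0.0]
force: [1.1, 0.0, -1.6]
opening: 1.006
grasp_force: 0.0
t: 1.65
eef_pos: [466.8, 238.7, 264.7]
tcp_rot: [0.0, 0.003, 1.0, -0.001]
force: [-0.3, -0.2, -0.3]
opening: 1.001
grasp_force: 0.0
```

```bash
python3 -m inch '[[[1,-0.18,-0.258,0,0,0,0],[1,0,0,0,0,0,0],[1,0,0,0.2,0,0,0],[1,0,0,0.2,0,0,0],[1,0,0,0,0,0,0]]]'
python3 - <<'E'
from h import *
p,d,ci=grab("scene"); cv2.imwrite("pics/s1.png",cv2.resize(p[140:340,340:600],None,fx=3,fy=3)[:,:,::-1])
E
```

```text
t: 2.15
eef_pos: [488.5, 203.7, 200.2]
tcp_rot: [-0.004, 0.0, 1.0, -0.001]
force: [-0.9, -0.7, 0.0]
opening: 1.0
grasp_force: 0.0
```

View pics/s1.png

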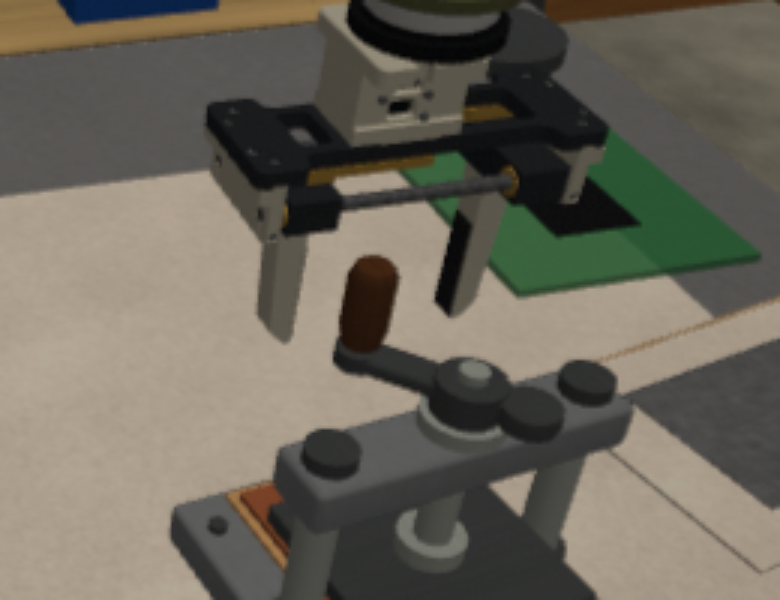

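The knob stands between the open fingers. I'll trim the position first, then close.

```bash
python3 -m inch '[[[1,-0.04,-0.025,-0.027,0,0,0],[1,0,0,0,0,0,0],[1,0,0,0,0,0,0]]]'
python3 -m inch '[[[0,0,0,0,0,0,0],[0,0,0,0,0,0,0],[0,0,0,0,0,0,0],[0,0,0,0,0,0,0],[0,0,0,0,0,0,0]]]' 15
python3 -m inch '[[[0,0,0,0,0,0,0],[0,0,0,0,0,0,0],[0,0,0,0,0,0,0],[0,0,0,0,0,0,0],[0,0,0,0,0,0,0]]]'
```

```text
t: 2.5
eef_pos: [499.0, 200.4, 211.3]
tcp_rot: [0.002, 0.0, 1.0, 0.0]
force: [0.6, 0.5, -0.1]
opening: 0.997
grasp_force: 0.0
t: 3.0
eef_pos: [497.7, 200.0, 209.1]
tcp_rot: [-0.0, 0.0, 1.0, -0.0]
force: [-0.4, 0.5, -0.3]
opening: 0.62
grasp_force: 0.0
t: 3.5
eef_pos: [497.9, 200.1, 209.2]
tcp_rot: [0.0, 0.0, 1.0, 0.0]
force: [0.8, 0.7, -0.5]
opening: 0.286
grasp_force: 15.0
```

```bash
python3 - <<'E'
import numpy as np
a=np.radians(223-10*np.arange(37)); P=62*np.c_[np.cos(a),np.sin(a)]
D=np.diff(P,axis=0)/150*[-1,1]
for i,r in enumerate(D): print(213-10*i,r.round(3).tolist(),end='; ' if i%5<4 else '\n')
E
```

```text
213 [0.044, 0.057]; 203 [0.034, 0.064]; 193 [0.022, 0.069]; 183 [0.01, 0.071]; 173 [-0.003, 0.072]
163 [-0.015, 0.07]; 153 [-0.027, 0.067]; 143 [-0.038, 0.061]; 133 [-0.048, 0.054]; 123 [-0.057, 0.044]
113 [-0.064, 0.034]; 103 [-0.069, 0.022]; 93 [-0.071, 0.01]; 83 [-0.072, -0.003]; 73 [-0.07, -0.015]
63 [-0.067, -0.027]; 53 [-0.061, -0.038]; 43 [-0.054, -0.048]; 33 [-0.044, -0.057]; 23 [-0.034, -0.064]
13 [-0.022, -0.069]; 3 [-0.01, -0.071]; -7 [0.003, -0.072]; -17 [0.015, -0.07]; -27 [0.027, -0.067]
-37 [0.038, -0.061]; -47 [0.048, -0.054]; -57 [0.057, -0.044]; -67 [0.064, -0.034]; -77 [0.069, -0.022]
-87 [0.071, -0.01]; -97 [0.072, 0.003]; -107 [0.07, 0.015]; -117 [0.067, 0.027]; -127 [0.061, 0.038]
-137 [0.054, 0.048];
```

```bash
python3 -m inch '[[[0,0.064,0.057,0,0,0,0],[0,0.034,0.064,0,0,0,0],[0,0.022,0.069,0,0,0,0],[0,0.01,0.071,0,0,0,0],[0,-0.003,0.072,0,0,0,0]]]'
python3 -m inch '[[[0,-0.015,0.07,0,0,0,0],[0,-0.027,0.067,0,0,0,0],[0,-0.038,0.061,0,0,0,0],[0,-0.048,0.054,0,0,0,0],[0,-0.057,0.044,0,0,0,0]]]'
python3 -m inch '[[[0,0,0,0,0,0,0],[0,0,0,0,0,0,0]]]'
```

```text
t: 4.0
eef_pos: [480.2, 249.7, 209.3]
tcp_rot: [0.002, 0.001, 1.0, -0.001]
force: [10.9, -3.1, -4.2]
opening: 0.285
grasp_force: 15.0
t: 4.5
eef_pos: [506.9, 294.3, 209.2]
tcp_rot: [-0.0, 0.0, 1.0, -0.001]
force: [1.2, -4.9, 2.9]
opening: 0.285
grasp_force: 15.0
t: 4.7
eef_pos: [507.0, 294.4, 209.3]
tcp_rot: [0.0, 0.0, 1.0, 0.0]
force: [3.4, -1.2, 0.3]
opening: 0.287
grasp_force: 15.0
```

```bash
python3 -m inch '[[[0,-0.064,0.034,0,0,0,0],[0,-0.069,0.022,0,0,0,0],[0,-0.071,0.01,0,0,0,0],[0,-0.072,-0.003,0,0,0,0],[0,-0.07,-0.015,0,0,0,0]]]'
python3 -m inch '[[[0,-0.067,-0.027,0,0,0,0],[0,-0.061,-0.038,0,0,0,0],[0,-0.054,-0.048,0,0,0,0],[0,-0.044,-0.057,0,0,0,0],[0,-0.034,-0.064,0,0,0,0]]]'
python3 -m inch '[[[0,0,0,0,0,0,0],[0,0,0,0,0,0,0]]]'
python3 - <<'E'
from h import *
p,d,ci=grab("scene"); cv2.imwrite("pics/s2.png",cv2.resize(p[140:340,340:600],None,fx=3,fy=3)[:,:,::-1])
E
```

```text
t: 5.2
eef_pos: [558.8, 302.8, 209.3]
tcp_rot: [-0.0, -0.0, 1.0, 0.001]
force: [-0.7, 5.3, -0.3]
opening: 0.284
grasp_force: 15.0
t: 5.7
eef_pos: [599.3, 267.0, 209.3]
tcp_rot: [0.001, -0.0, 1.0, 0.001]
force: [3.8, 3.8, -1.8]
opening: 0.286
grasp_force: 15.0
t: 5.9
eef_pos: [599.8, 265.5, 209.4]
tcp_rot: [0.002, 0.001, 1.0, 0.0]
force: [8.1, 1.0, -2.6]
opening: 0.29
grasp_force: 15.0
```

View pics/s2.png

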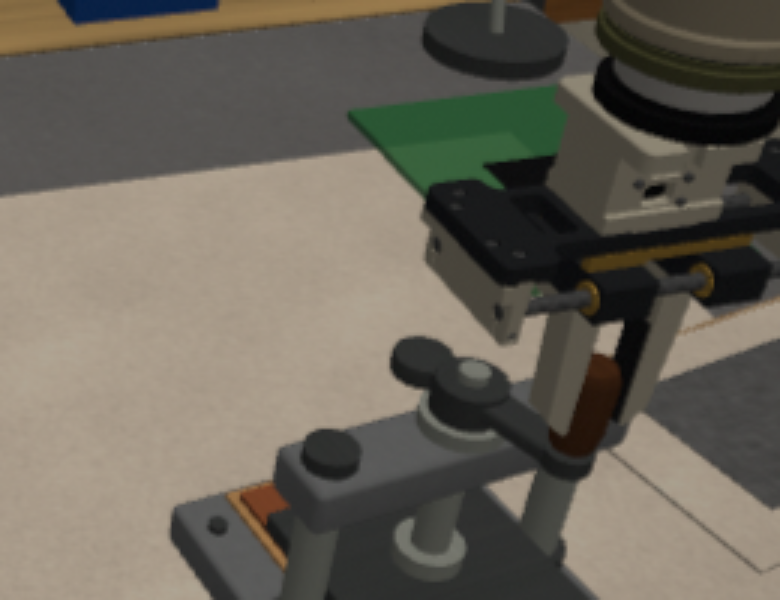

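The knob is still held between the pads and the crank arm has followed. It sits slightly outward in +x, so I'll shift 3 mm that way and continue.

```bash
python3 -m inch '[[[0,-0.042,-0.069,0,0,0,0],[0,-0.01,-0.071,0,0,0,0],[0,0.003,-0.072,0,0,0,0],[0,0.015,-0.07,0,0,0,0],[0,0.027,-0.067,0,0,0,0]]]'
python3 -m inch '[[[0,0.038,-0.061,0,0,0,0],[0,0.048,-0.054,0,0,0,0],[0,0.057,-0.044,0,0,0,0],[0,0.064,-0.034,0,0,0,0],[0,0.069,-0.022,0,0,0,0]]]'
python3 -m inch '[[[0,0.071,-0.01,0,0,0,0],[0,0.072,0.003,0,0,0,0],[0,0.07,0.015,0,0,0,0],[0,0.067,0.027,0,0,0,0],[0,0.061,0.038,0,0,0,0]]]'
python3 -m inch '[[[0,0.054,0.048,0,0,0,0],[0,0,0,0,0,0,0]]]'
```

```text
t: 6.45
eef_pos: [597.5, 214.3, 209.1]
tcp_rot: [-0.001, -0.0, 1.0, 0.001]
force: [-9.0, 7.6, 4.5]
opening: 0.286
grasp_force: 15.0
t: 6.95
eef_pos: [556.9, 182.7, 209.2]
tcp_rot: [-0.0, -0.0, 1.0, 0.001]
force: [-0.1, 10.1, -0.4]
opening: 0.282
grasp_force: 15.0
t: 7.45
eef_pos: [506.3, 192.5, 209.2]
tcp_rot: [0.001, 0.001, 1.0, 0.0]
force: [4.0, 2.7, -2.5]
opening: 0.283
grasp_force: 15.0
t: 7.65
eef_pos: [497.1, 200.8, 209.2]
tcp_rot: [-0.0, -0.0, 1.0, 0.0]
force: [0.4, 3.0, -0.5]
opening: 0.286
grasp_force: 15.0
```

```bash
python3 -m inch '[[[0,0.054,0.057,0,0,0,0],[0,0.034,0.064,0,0,0,0],[0,0.022,0.069,0,0,0,0],[0,0,0,0,0,0,0],[0,0,0,0,0,0,0]]]'
python3 -m inch '[[[0,0.005,0.035,0,0,0,0],[0,0,0,0,0,0,0],[0,0,0,0,0,0,0]]]'
python3 -m inch '[[[0,0.005,0.035,0,0,0,0],[0,0,0,0,0,0,0],[0,0,0,0,0,0,0]]]'
```

```text
t: 8.15
eef_pos: [481.7, 229.3, 209.3]
tcp_rot: [0.001, -0.0, 1.0, 0.0]
force: [5.1, 3.2, -1.9]
opening: 0.285
grasp_force: 15.0
t: 8.45
eef_pos: [480.8, 234.1, 209.2]
tcp_rot: [0.0, 0.0, 1.0, 0.0]
force: [4.9, 1.9, -2.6]
opening: 0.29
grasp_force: 15.0
t: 8.75
eef_pos: [480.1, 235.9, 209.3]
tcp_rot: [-0.0, 0.001, 1.0, -0.003]
force: [2.5, -14.0, 3.4]
opening: 0.286
grasp_force: 15.0
```

```bash
python3 -m inch '[[[0,0,0.02,0,0,0,0],[0,0,0,0,0,0,0],[0,0,0,0,0,0,0]]]'
```

```text
t: 9.05
eef_pos: [479.8, 236.2, 209.2]
tcp_rot: [-0.001, 0.002, 1.0, -0.005]
force: [-0.5, -27.1, 6.8]
opening: 0.286
grasp_force: 15.0
```

That is the stop: 3 mm more command moved it only 0.3 mm and the force rose to 27 N. I'll ease off, open, go up and look.

```bash
python3 -m inch '[[[0,0,-0.04,0,0,0,0],[0,0,0,0,0,0,0],[0.7,0,0,0,0,0,0],[0.7,0,0,0,0,0,0],[0.7,0,0,0,0,0,0]]]'
python3 -m inch '[[[0.7,0,0,0,0,0,0],[0.7,0,0,0,0,0,0],[0.7,0,0,0,0,0,0],[0.7,0,0,0,0,0,0],[0.7,0,0,0,0,0,0]]]'
python3 -m inch '[[[0.7,0,0,-0.2,0,0,0],[0.7,0,0,-0.2,0,0,0],[0.7,0,0,-0.2,0,0,0],[0.7,0.3,0,0,0,0,0],[0.7,0.3,0,0,0,0,0]]]'
python3 -m inch '[[[0.7,0.3,0,0,0,0,0],[0.7,0.3,0,0,0,0,0],[0.7,0,0,0,0,0,0]]]'
python3 - <<'E'
from h import *
p,d,ci=grab("top"); W=cloud(d,ci)
cv2.imwrite("pics/t3.png",p[:,:,::-1])
hsv=cv2.cvtColor(p,cv2.COLOR_RGB2HSV)
for n,(x,y) in dict(a=(493,242),s=(555,-278)).items():
    m=(W[...,2]>222)&(W[...,2]<250)&(abs(W[...,0]-x)<70)&(abs(W[...,1]-y)<90)&(hsv[...,1]>100)
    q=W[m]; print(n,len(q),(q.min(0)+q.max(0))/2)
E
```

```text
t: 9.55
eef_pos: [479.4, 236.5, 209.0]
tcp_rot: [-0.0, -0.0, 1.0, 0.0]
force: [-0.4, -1.4, 0.6]
opening: 0.497
grasp_force: 0.0
t: 10.05
eef_pos: [479.8, 236.0, 209.2]
tcp_rot: [-0.0, 0.0, 1.0, 0.0]
force: [-0.1, -0.9, -0.0]
opening: 0.698
grasp_force: 0.0
t: 10.55
eef_pos: [389.8, 236.1, 299.9]
tcp_rot: [0.0, 0.001, 1.0, 0.0]
force: [-2.0, 1.0, 0.3]
opening: 0.702
grasp_force: 0.0
t: 10.85
eef_pos: [296.5, 236.3, 300.0]
tcp_rot: [0.001, -0.001, 1.0, 0.001]
force: [1.2, 0.8, 0.1]
opening: 0.698
grasp_force: 0.0
a 228 [477.53538698 234.73948779 233.35478519]
s 215 [ 553.72165608 -275.91485253  233.20906088]
```

View pics/t3.png

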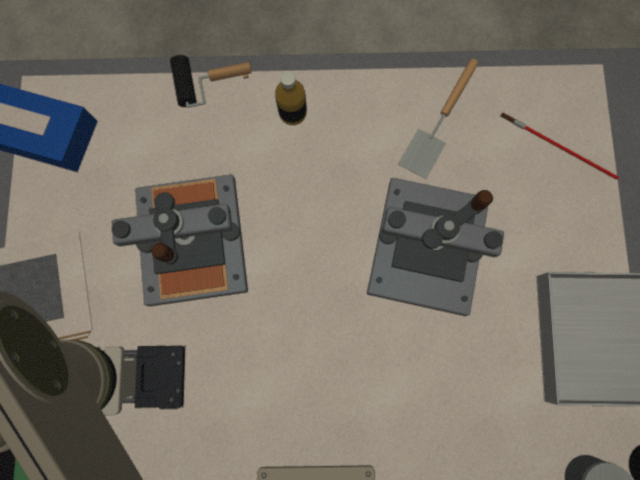

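The loaded press's knob is now at (163,252), on the −x side of the spindle along the bed axis. The spare knob is still at (482,200), and the arm is clear of everything.

```bash
python3 -m inch '[[[0.7,0,0,0,0,0,0],[0.7,0,0,0,0,0,0],[0.7,0,0,0,0,0,0]]]'; python3 -c "
from rig import *
print(finish_job())"
```

```text
t: 11.2
eef_pos: [300.6, 235.9, 298.9]
tcp_rot: [-0.0, 0.001, 1.0, -0.0]
force: [0.0, -0.4, -0.1]
opening: 0.702
grasp_force: 0.0
the job is handed in; nothing more can be done
None
```

I wound the loaded press clockwise about 1.1 turns to its stop, let go of the handle, left the empty press untouched, and handed the job in at about 11 s (no verdict was returned).

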